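Clamp the bottle and press its stopper home with the treadle

ROBOT

A 7-joint arm with a two-finger parallel gripper is mounted at the origin on the work surface. World frame = base frame: x ahead of the robot, y to its left, z up, the work surface at z = 0. Lengths are in m, angles in rad, forces in N, time in s.
With the tool pointing down it reaches from about 0.4 to 0.875 m from the base axis. Payload 19.3 kg.
Tool frame: the origin (TCP) lies at the very end of the fingers, on their centre line; the grasp point (between the pads) lies 19 mm behind it; z points along the fingers, y is the line along which they close (so a half turn about z gives the same grasp; the last joint's range is limited). The gripper opens to 85 mm and grips with 20 to 120 N. Pads are 22 mm wide; open, the fingers measure 114 mm over their backs; the gripper's body (76 mm by 85 mm) begins 54 mm behind the grasp point. The pads swing forward as they close: fully open they stand 13 mm farther back than shut.
Start: joints at [-1.188, 0.521, -0.036, 1.599, 0.021, 1.021, -0.113], TCP at [0.273, 0.562, 0.231] pointing down, gripper open.
Joint ranges: [-2.91, 2.91], [-0.3, 2.13], [-1.5, 1.42], [0.17, 2.43], [-1.26, 4.41], [0.16, 1.93], [-2.52, 2.52]. Speed limits (rad/s): [1.89, 1.89, 2.39, 2.39, 3.01, 3.01, 3.01].

INTERFACE

Orientations are given as [roll, pitch, yaw] about the fixed x, y, z axes, in that order (R = Rz(yaw) Ry(pitch) Rx(roll)).
In Python, from workcell import bot, grab_frame, calibration, job gives the robot as it stands.
- The arm moves only by the tool creep_tool, called after "Emit:" as a command line: name --argument value ..., lists and objects as JSON in quotes. Schema: {"type":"object","properties":{"segments":{"type":"array","items":{"type":"object","properties":{"aperture":{"type":"number"},"d":{"type":"array","items":{"type":"number"},"minItems":3,"maxItems":3},"rot":{"type":"array","items":{"type":"number"},"minItems":3,"maxItems":3}},"additionalProperties":false,"required":["aperture"]},"minItems":1,"maxItems":5},"clamp_n":{"type":"number"},"only":{"type":"string"},"quiet":{"type":"boolean"},"lines":{"type":"string"}},"required":["segments"],"additionalProperties":false}. segments is a list of rows, 1 to 5 of them, each an object with the fields aperture (the finger opening in m), d (a list: dx, dy, dz in normalised numbers (1 is 80 cm)), rot (a list: a rotation vector rx, ry, rz in a scale on which 1.0 is 2 pi rad); a field left out counts as zero (the opening has to be given); each row is the pose to reach, as a shift and turn from the pose commanded when the call began, along the tool's axes at that moment; what a row does not reach only later rows make up. A row lasts 1/8 s, in which the tool goes at most 0.0625 m and 0.188 rad, less where a joint would pass 70% of its speed; a pose out of reach is approached as far as the arm can. The fingers move at their own pace and stop on an object; clamp_n is the grip in N (left out, the last holds). Time passes only in rows, so rows that do not move let the fingers close. The tool returns the time, the measured TCP pose, the force, the opening and the grip force at its end. only (a regular expression) keeps the lines of the reply that match it, lines (a string "A,B") keeps lines A to B, and quiet returns only ok. No shift or turn number may pass 1 either way. Input that does not fit is refused with a message, and nothing moves.
- bot.observe(): the state, without advancing time (a new reading comes with each control period).
- grab_frame(name): name is "side" or "top"; returns (picture, depth): 480x640x3 uint8, blue, green, red; 480x640 float32, m along the optical axis (not along the pixel's ray), 0 where there is no reading.
- calibration(name): a dict with "vfov" (degrees; the focal length in pixels is half the picture's height over the tangent of half this angle, whatever the lens; pixels are square), "cx", "cy" (the principal point, pixels), "dist_coeffs" ([k1, k2, p1, p2, k3] as OpenCV has them; the pictures are not rectified), "eye" and "attitude" of the camera in the world. Camera axes: x right, y down, z forward; pixel columns grow to the right and rows downward; lengths in m; the calibration is good to about 2 mm. A picture is of the moment at which its call begins. calibration takes no time and is no camera call.
- job.job_done(): hands the job in; it is judged then, once.
The state is a dict: "clock": time; "qpos": joint angles; "qd": joint speeds; "joint_efforts": joint torques, N m; "position": TCP position; "tool_rot": TCP orientation; "force": force on the tool from outside, world axes, zero at the start; "moment": the same for the moment, N m; "grip_width": finger opening in m; "finger_force": force on a finger pad.
Only numpy, scipy, OpenCV 4.12 (cv2) and the standard library are available. Lean on these libraries where they do the work, as an engineer would, in place of code of your own. Each camera call takes 0.05 s, during which the arm holds its last target. There are 200 camera calls.

TASK

The squat glass bottle in the little stoppering press has its stopper only just started. Swing the toggle clamp's handle over so that its pad comes down on the bottle's shoulder; only then press the spring treadle all the way down to its stop, so that the ram drives the stopper home, and let the treadle come back up. Leave the bottle clamped upright in its nest, and the clothes peg, brush and funnel around the press where they are.

Things in the scene. Friction and masses are not known exactly. Their poses are not given: they have to be found in the camera images.
- press: Fixed grey bench stoppering press. Origin: centre of its base's underside, z up. Base 110 (x) by 360 (y) by 22 mm high, plus a foot under the clamp out to x = 115 mm. In its frame the nest with the bottle is at x 0, y +60 mm, the column at x 0, y +145 mm, the toggle clamp on the bottle's +x side, and the treadle at the -y end.
- column_top (a point): Top centre of the press's steel column, 24 mm diameter, 267 mm above the table. A crosshead 30 mm wide (press x), 206 to 234 mm above the table, reaches from it over the bottle and carries the ram, which the treadle brings down 17 mm.
- nest (a point): Centre of the nest's floor, 26 mm above the table: a shallow steel cup, 72 mm inside, rim 36 mm above the table, in which the bottle stands.
- bottle: Loose squat clear glass bottle standing in the nest, 68 mm diameter, 105 mm tall, shoulder at 68 to 80 mm, neck 25 mm diameter (29 mm lip), about 0.22 kg. Origin: centre of its underside; z up its axis.
- stopper (a joint): Wooden stopper in the bottle's neck, head 27 mm diameter, 14 mm high. 0 = head 12 mm above the lip, 0.012 m = home, head on the lip. It starts at 0 to 0.002, stays where it is pushed and needs about 5 N; the ram pushes it home as the treadle reaches its stop.
- treadle (a joint): Hinged spring treadle, ribbed steel plate 70 mm wide (press x), 140 mm long, hinged along press x at y = 0, 36 mm above the table; its free end points to press -y, raised at rest. 0 = up, 0.32 rad = down at its stop, plate level. Pressed near the free end it takes 5 N at first, 10 to 15 N at the stop; it springs back when let go.
- treadle_pad (a point): Point to press: on the treadle's upper face, on its centre line, 115 mm from the hinge, 25 mm short of the free end. It moves with the treadle: about 78 mm above the table at rest, 42 mm at the stop. The ribs drawn on the face are not felt.
- clamp (a joint): Toggle clamp: bell crank turning about clamp_pivot in the press's x-z plane. 0 = open: handle leans 45 deg to press +x, pad arm lifted; starts at 0 to 0.2. About 1.08 rad = clamped: handle swung up and 17 deg past upright towards the bottle (press -x), rubber pad on its shoulder. Its weighted handle falls either way from dead centre at about 0.55 rad and rests at both ends; 1 to 3 N moves it.
- clamp_pivot (a point): The clamp's hinge axis (along press y), 117 mm above the table, 85 mm to press +x of the bottle's axis. The handle goes out straight from here.
- clamp_grip (a point): Point on the handle's centre line, 85 mm from the pivot; it moves with the handle. The handle is a steel bar 12 mm in diameter with a black rubber grip of 18 mm diameter from 50 to 102 mm and a steel ball of 32 mm diameter at its end, centred 112 mm from the pivot.
- clothes_peg: Loose wooden clothes peg, 75 mm long, 10 mm high, on the table along the press's -x side. Origin: centre of its underside.
- brush: Loose brush lying on the table beside the treadle, on the press's +x side. Origin: its underside.
- funnel: Loose green plastic funnel standing mouth down on the table beyond the treadle's free end, 92 mm diameter, 90 mm high. Origin: centre of its underside.
There are look-alikes about, which are no part of the job. Leave any blue look-alike of the bottle alone.

How it is judged:
By the outcome, as a careful person would: the job done as asked, in the order asked, and still so for the second after the job is handed in, with the robot touching nothing.
It also fails if it takes over 51 s, if anything falls off the work surface, if the arm or the gripper's body presses on something with over 40 N, if the wrist force passes 120 N, or if a joint passes its speed limit or range.

## Working session

There is one attempt and no reset: what is moved stays moved. The work goes in short steps, Python scripts to look and compute and a tool call to move; the robot and the scene stay as the last step left them, time stands still between calls to the robot, and variables do not carry over. Pictures are saved under pics/ and viewed, at most 10 in all, crops included, and the job is handed in when it is done.

```bash
mkdir -p pics; ls; python3 - <<'E'
from workcell import bot, grab_frame, calibration, job
import cv2,numpy as np
for n in ("side","top"):
    p,d=grab_frame(n); cv2.imwrite(f"pics/{n}0.png",p); np.save(f"pics/{n}0.npy",d); print(n,calibration(n))
print(bot.observe())
E
```

```text
pics
side {'vfov': 57.59638281045644, 'cx': 320.7616130622521, 'cy': 241.01905580462628, 'dist_coeffs': array([0.01755405, 0.        , 0.        , 0.        , 0.        ]), 'eye': array([ 0.16182168, -0.51324928,  0.73778863]), 'attitude': array([-2.308997  , -0.00300207, -0.64056231])}
top {'vfov': 51.96478742738666, 'cx': 313.8841851422907, 'cy': 243.91384178996327, 'dist_coeffs': array([-0.1397962,  0.       ,  0.       ,  0.       ,  0.       ]), 'eye': array([ 0.3660414 , -0.03733007,  0.96503515]), 'attitude': array([-2.92966924,  0.00534874, -1.58847571])}
{'clock': 0.1, 'qpos': array([-1.18821037,  0.52197214, -0.03634507,  1.5999395 ,  0.02118768,
        1.02108871, -0.11282798]), 'qd': array([-0.00150326, -0.00090876,  0.00012803,  0.00039404, -0.00083214,
       -0.00054908, -0.00072224]), 'joint_efforts': array([ 5.10742451e-03, -9.28496647e+01,  1.98481210e+00, -3.70533907e+01,
        1.83269317e-02,  5.36215404e-03,  2.39365136e-05]), 'position': array([0.27330807, 0.56174449, 0.23077615]), 'tool_rot': array([-3.14057056e+00,  5.16600209e-05,  2.68877641e+00]), 'force': array([-0.28052885,  1.42495945, -0.6970385 ]), 'moment': array([-0.01818521, -0.00953256,  0.02927203]), 'finger_force': 0.0, 'grip_width': 0.08528317926553027}
```

View pics/side0.png

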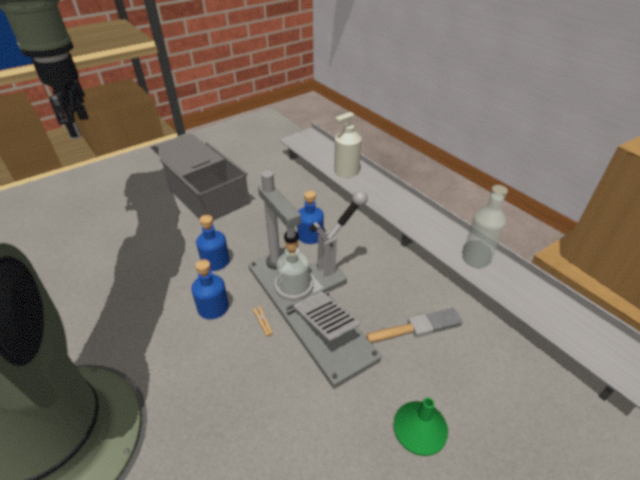

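View pics/top0.png

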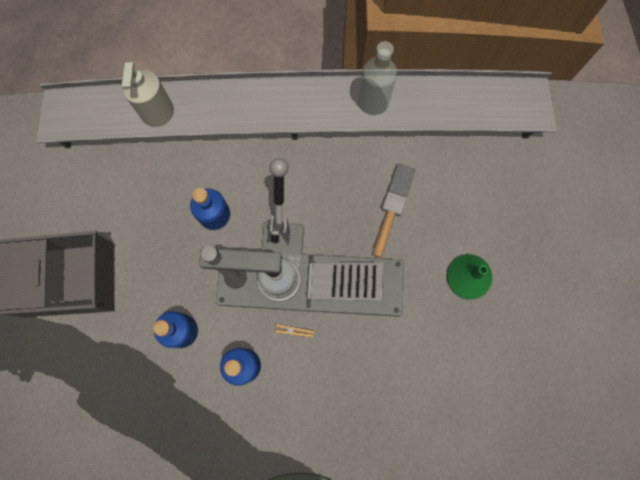

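Top view: column top at about (210,254), base corners (217,307), (402,315), (405,258), handle ball (279,167), and treadle x 308–382. Press +x points image-up, which is roughly world +x. The side view shows the clamp open, its ball at (361,199).

```bash
cat > h.py <<'E'
import numpy as np,cv2
from scipy.spatial.transform import Rotation as R
from workcell import bot, grab_frame, calibration, job
def cam(n):
    c=calibration(n); f=240/np.tan(np.radians(c['vfov'])/2)
    return np.array([[f,0,c['cx']],[0,f,c['cy']],[0,0,1]]),c['dist_coeffs'],c['eye'],R.from_euler('xyz',c['attitude']).as_matrix()
def ray(n,u,v):
    K,D,e,A=cam(n); p=cv2.undistortPoints(np.array([[[u,v]]],float),K,D)[0,0]
    return e,A@np.array([p[0],p[1],1])
def atz(n,u,v,z):
    e,r=ray(n,u,v); return e+r*(z-e[2])/r[2]
def dep(n,u,v,d):
    e,r=ray(n,u,v); return e+r*d[int(v),int(u)]
def proj(n,P):
    K,D,e,A=cam(n); return cv2.projectPoints(((np.atleast_2d(P)-e)@A),np.zeros(3),np.zeros(3),K,D)[0][:,0]
E
python3 - <<'E'
from h import *
np.set_printoptions(precision=4,suppress=True)
dt=np.load('pics/top0.npy');ds=np.load('pics/side0.npy')
for nm,n,u,v,z in [('col','top',210,254,.267),('c1','top',217,309,.022),('c2','top',402,315,.022),('c3','top',405,258,.022),('ball','top',279,167,None),('ballS','side',361,199,None),('colS','side',267,177,.267),('table','top',450,350,0),('c2S','side',336,380,.022),('c3S','side',379,354,.022),('tredfree','top',381,280,None),('tred hinge','top',312,280,None)]:
    d=dt if n=='top' else ds
    print(nm, atz(n,u,v,z) if z is not None else '', dep(n,u,v,d))
p=cv2.imread('pics/top0.png')[130:330,190:430];cv2.imwrite('pics/tc.png',cv2.resize(p,None,fx=3.3,fy=3,interpolation=2))
p=cv2.imread('pics/side0.png')[160:390,230:470];cv2.imwrite('pics/sc.png',cv2.resize(p,None,fx=2.6,fy=2.6,interpolation=2))
E
```

```text
col [0.5041 0.1151 0.267 ] [0.5042 0.1151 0.2667]
c1 [0.4446 0.1525 0.022 ] [ 0.4465  0.1571 -0.0006]
c2 [ 0.4268 -0.2019  0.022 ] [ 0.4281 -0.2053  0.0024]
c3 [ 0.5375 -0.2134  0.022 ] [ 0.5421 -0.2181 -0.0031]
ball  [0.6558 0.0181 0.2152]
ballS  [0.6545 0.0084 0.2049]
colS [0.4982 0.1073 0.267 ] [0.4988 0.1084 0.2662]
table [ 0.3576 -0.2969  0.    ] [ 0.3576 -0.2961  0.003 ]
c2S [ 0.4333 -0.1986  0.022 ] [ 0.4328 -0.1992  0.0234]
c3S [ 0.5323 -0.2046  0.022 ] [ 0.5324 -0.2045  0.0218]
tredfree  [ 0.4864 -0.1557  0.0859]
tred hinge  [ 0.4952 -0.0311  0.0412]
```

View pics/sc.png

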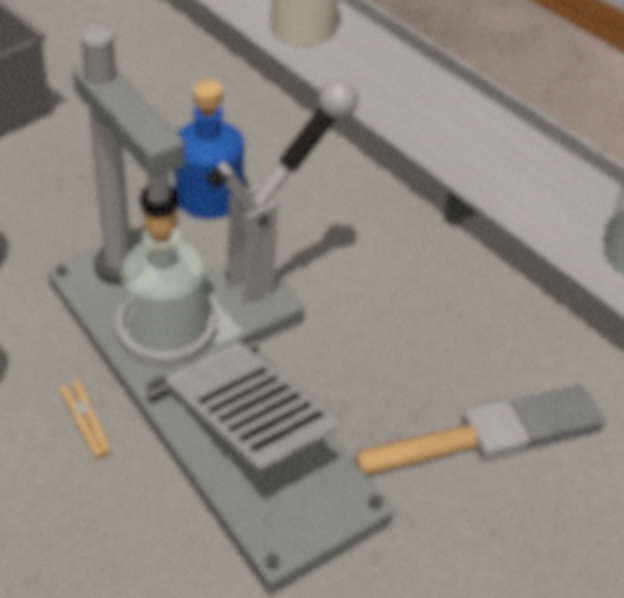

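```bash
cat >> h.py <<'E'
np.set_printoptions(precision=4,suppress=True)
def delta(p,yaw):
    s=bot.observe(); A=R.from_euler('xyz',s['tool_rot']); T=R.from_euler('xyz',[np.pi,0,yaw])
    print('d',A.inv().apply(np.array(p)-s['position']),'rv',(A.inv()*T).as_rotvec(),'t',round(s['clock'],2))
E
python3 - <<'E'
from h import *
dt=np.load('pics/top0.npy')
for u,v in [(150,100),(135,80),(290,100),(290,134),(210,195),(60,250),(205,190),(100,240)]: print(u,v,dep('top',u,v,dt))
# fit press pose (x,y,yaw) from observed pixels
from scipy.optimize import least_squares
M=np.array([[0,.145,.267],[-.055,.18,.022],[-.055,-.18,.022],[.055,-.18,.022]])
obs=[('top',0,210,254),('top',1,217,309),('top',2,402,315),('top',3,405,258),('side',0,267,177),('side',2,336,380),('side',3,379,354)]
def f(q):
    c,s=np.cos(q[2]),np.sin(q[2]); P=M@np.array([[c,s,0],[-s,c,0],[0,0,1]])+[q[0],q[1],0]
    return np.concatenate([proj(n,P[i])[0]-[u,v] for n,i,u,v in obs])
r=least_squares(f,[.495,-.03,-.05],loss='soft_l1'); print(r.x,r.fun.round(1))
q=r.x;c,s=np.cos(q[2]),np.sin(q[2])
for nm,p in [('bottle',(0,.06)),('pivot',(.085,.06)),('ball',(.085+.079,.06)),('pad',(0,-.109))]: print(nm,q[0]+c*p[0]-s*p[1],q[1]+s*p[0]+c*p[1])
delta([.66,.25,.36],np.pi+q[2])
E
```

```text
150 100 [0.8222 0.2652 0.15  ]
135 80 [0.8455 0.2843 0.1847]
290 100 [0.8662 0.0078 0.0507]
290 134 [ 0.8138  0.0107 -0.001 ]
210 195 [0.656  0.1599 0.0771]
60 250 [0.5702 0.4933 0.0026]
205 190 [0.6672 0.1705 0.0744]
100 240 [0.5739 0.3742 0.0709]
[ 0.4938 -0.0287 -0.0622] [-0.7  0.9 -0.9 -2.8  1.5 -0.5 -0.9  0.  -0.4 -2.9 -0.3  4.3  4.6  1.2]
bottle 0.4975112961300066 0.03123300346047889
pivot 0.582346924537974 0.02594942961077481
ball 0.6611941556465555 0.02103881391516748
pad 0.48700630812294793 -0.13744018713889156
d [-0.4841 -0.1113 -0.1291] rv [-0.001  -0.0001 -0.3906] t 0.1
```

The manual's scale: shifts go in shares of 80 cm and turns go in shares of 2 pi rad. Converting my numbers, -0.3 m / 0.8 = -0.375, -0.24 m / 0.8 = -0.3, -0.39 rad / 6.2832 = -0.0621.

Emit:
creep_tool --segments '[{"aperture":0,"d":[-0.075,-0.0125,-0.075],"rot":[0,0,-0.0207]},{"aperture":0,"d":[-0.15,-0.025,-0.15],"rot":[0,0,-0.0414]},{"aperture":0,"d":[-0.225,-0.05,-0.1625],"rot":[0,0,-0.0621]},{"aperture":0,"d":[-0.3,-0.0688,-0.1625],"rot":[0,0,-0.0621]},{"aperture":0,"d":[-0.375,-0.0875,-0.1625],"rot":[0,0,-0.0621]}]'

```text
clock: 0.72
position: [0.4848, 0.391, 0.3595]
tool_rot: [3.141, 0.0, 3.079]
force: [1.3, 0.7, -0.6]
grip_width: 0.0002
finger_force: 0.0
```

```bash
python3 - <<'E'
from h import *
delta([.66,.25,.36],np.pi-.062); delta([.725,.02,.36],np.pi-.062)
E
```

```text
d [-0.1837 -0.1298 -0.0005] rv [ 0.0006  0.0005 -0.0006] t 0.72
d [-0.263  -0.3553 -0.0006] rv [ 0.0006  0.0005 -0.0006] t 0.72
```

In the tool's units: -0.25 m / 0.8 = -0.3125, -0.108 m / 0.8 = -0.135.

Emit:
creep_tool --segments '[{"aperture":0,"d":[-0.045,-0.0625,0]},{"aperture":0,"d":[-0.09,-0.125,0]},{"aperture":0,"d":[-0.135,-0.1875,0]},{"aperture":0,"d":[-0.18,-0.25,0]},{"aperture":0,"d":[-0.225,-0.3125,0]}]'

```text
clock: 1.35
position: [0.6481, 0.1298, 0.3586]
tool_rot: [-3.142, -0.0, 3.079]
force: [-0.1, 0.8, 0.3]
grip_width: -0.0001
finger_force: 0.0
```

Emit:
creep_tool --segments '[{"aperture":0,"d":[-0.0338,-0.0525,0]},{"aperture":0,"d":[-0.0675,-0.105,0]},{"aperture":0,"d":[-0.0675,-0.105,0]},{"aperture":0,"d":[-0.0675,-0.105,0]}]'

```text
clock: 1.85
position: [0.6958, 0.0449, 0.3583]
tool_rot: [3.141, -0.001, 3.079]
force: [-0.1, 1.1, 1.4]
grip_width: -0.0
finger_force: 0.0
```

```bash
python3 - <<'E'
from h import *
delta([.725,.02,.18],np.pi-.062)
E
```

```text
d [-0.0309 -0.0231  0.1783] rv [ 0.0004 -0.0009 -0.0007] t 1.85
```

In the tool's units: 0.178 m / 0.8 = 0.2225, 0.12 m / 0.8 = 0.15.

Emit:
creep_tool --segments '[{"aperture":0,"d":[-0.0388,-0.0288,0.025]},{"aperture":0,"d":[-0.0388,-0.0288,0.0875]},{"aperture":0,"d":[-0.0388,-0.0288,0.15]},{"aperture":0,"d":[-0.0388,-0.0288,0.2225]},{"aperture":0,"d":[-0.0388,-0.0288,0.2225]}]'

```text
clock: 2.48
position: [0.723, 0.021, 0.1772]
tool_rot: [-3.141, -0.007, 3.081]
force: [-0.1, -0.8, 0.4]
grip_width: 0.0001
finger_force: 0.0
```

Emit:
creep_tool --segments '[{"aperture":0},{"aperture":0}]'

```text
clock: 2.72
position: [0.7266, 0.0198, 0.1837]
tool_rot: [3.141, 0.004, 3.079]
force: [-0.8, 0.3, 0.5]
grip_width: -0.0002
finger_force: 0.0
```

```bash
python3 - <<'E'
from h import *
p,d=grab_frame('side');q=p[100:330,230:470];cv2.imwrite('pics/s1.png',cv2.resize(q,None,fx=2.5,fy=2.5))
delta([.69,.02,.18],np.pi-.062)
E
```

```text
d [ 0.0364 -0.002   0.0032] rv [ 0.0005  0.0032 -0.0007] t 2.77
```

View pics/s1.png

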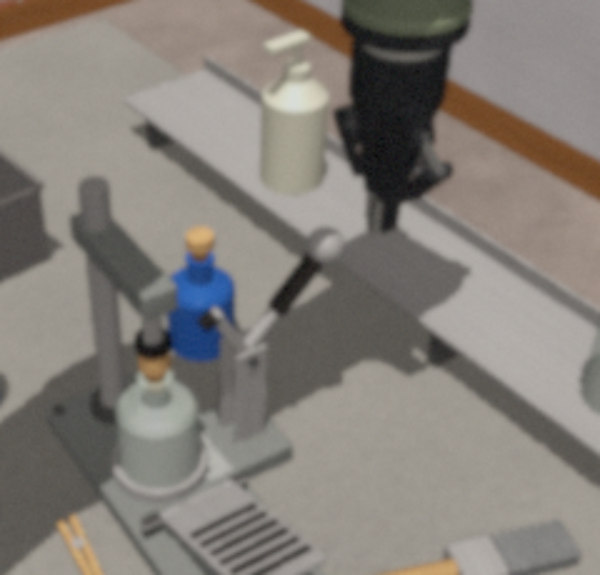

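Go to x=.645 in first calls (dx tool +.08).

In the tool's units: 0.065 m / 0.8 = 0.0813, 0.02 m / 0.8 = 0.025.

Emit:
creep_tool --segments '[{"aperture":0,"d":[0.025,0,0]},{"aperture":0,"d":[0.0438,0,0]},{"aperture":0,"d":[0.0563,0,0]},{"aperture":0,"d":[0.0688,0,-0.0038]},{"aperture":0,"d":[0.0813,0,-0.0075]}]'

```text
clock: 3.4
position: [0.6608, 0.0236, 0.1881]
tool_rot: [3.141, 0.002, 3.079]
force: [1.7, 0.3, 1.3]
grip_width: -0.0002
finger_force: 0.7
```

Emit:
creep_tool --segments '[{"aperture":0,"d":[0.0125,0,-0.0038]},{"aperture":0,"d":[0.025,0,-0.0075]},{"aperture":0,"d":[0.035,0,-0.0113]},{"aperture":0,"d":[0.0425,0,-0.0138]},{"aperture":0,"d":[0.05,0,-0.015]}]'

```text
clock: 4.03
position: [0.6203, 0.0261, 0.1989]
tool_rot: [-3.142, -0.0, 3.079]
force: [-0.5, 0.4, 0.0]
grip_width: -0.0
finger_force: 0.0
```

```bash
python3 - <<'E'
from h import *
p,d=grab_frame('side');q=p[100:330,230:470];cv2.imwrite('pics/s2.png',cv2.resize(q,None,fx=2.5,fy=2.5))
print(bot.observe()['position'],bot.observe()['force'])
E
```

```text
[0.6198 0.0261 0.199 ] [0.5276 0.0512 0.4604]
```

View pics/s2.png

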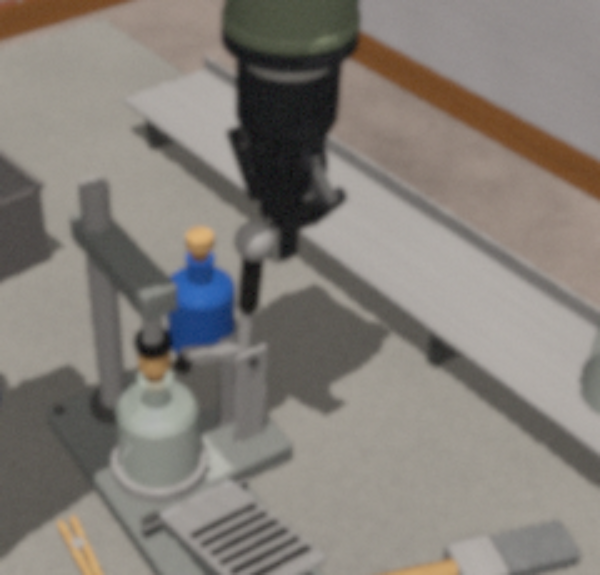

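The handle is past dead centre: ball at about (258,240) in the crop, pad arm level. I'll follow it over gently.

In the tool's units: 0.028 m / 0.8 = 0.035, 0.024 m / 0.8 = 0.03.

Emit:
creep_tool --segments '[{"aperture":0,"d":[0.0075,0,0]},{"aperture":0,"d":[0.015,0,0]},{"aperture":0,"d":[0.0225,0,0]},{"aperture":0,"d":[0.03,0,0]},{"aperture":0,"d":[0.035,0,0]}]'

```text
clock: 4.7
position: [0.5924, 0.0279, 0.1989]
tool_rot: [3.142, 0.0, 3.079]
force: [-0.5, -0.3, 0.5]
grip_width: -0.0003
finger_force: 0.0
```

Emit:
creep_tool --segments '[{"aperture":0,"d":[0.0025,0,0]},{"aperture":0,"d":[0.005,0,0]},{"aperture":0,"d":[0.005,0,0]}]'

```text
clock: 5.08
position: [0.5887, 0.0281, 0.1988]
tool_rot: [-3.142, -0.0, 3.079]
force: [0.2, -0.4, 0.3]
grip_width: 0.0001
finger_force: 0.0
```

```bash
python3 - <<'E'
from h import *
p,d=grab_frame('side');q=p[100:330,230:470];cv2.imwrite('pics/s3.png',cv2.resize(q,None,fx=2.5,fy=2.5))
print(bot.observe()['position'],bot.observe()['force'])
E
```

```text
[0.5888 0.0281 0.1988] [-0.7936  0.1408 -0.1869]
```

View pics/s3.png

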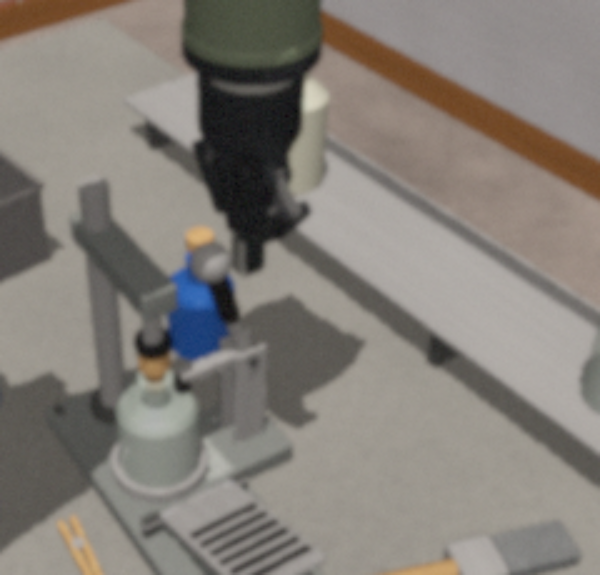

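In the tool's units: -0.1 m / 0.8 = -0.125, -0.03 m / 0.8 = -0.0375.

```bash
python3 - <<'E'
from h import *
p,d=grab_frame('side'); b=dep('side',314.8,204.8,d); e,r=ray('side',314.8,204.8); b=b+.016*r/np.linalg.norm(r)
print('ball',b,'lean deg',np.degrees(np.arctan2(b[0]-.5823,b[2]-.117)))
delta([.625,.02,.30],np.pi-.062); delta([.487,-.14,.30],np.pi-.062)
E
```

```text
ball [0.5531 0.0283 0.2242] lean deg -15.242255795844605
d [-0.0366 -0.0058 -0.1012] rv [-0.     -0.     -0.0008] t 5.17
d [ 0.0911 -0.1742 -0.1012] rv [-0.     -0.     -0.0008] t 5.17
```

Emit:
creep_tool --segments '[{"aperture":0,"d":[-0.025,0,0]},{"aperture":0,"d":[-0.0438,0,-0.0375]},{"aperture":0,"d":[-0.0438,0,-0.1]},{"aperture":0,"d":[-0.0438,0,-0.125]},{"aperture":0,"d":[-0.0438,0,-0.125]}]'

```text
clock: 5.8
position: [0.6243, 0.0259, 0.3002]
tool_rot: [3.141, 0.002, 3.079]
force: [0.4, 0.2, -0.8]
grip_width: 0.0
finger_force: 0.0
```

```bash
python3 - <<'E'
from h import *
delta([.487,-.14,.12],np.pi-.062)
E
```

```text
d [ 0.1271 -0.1743  0.1798] rv [ 0.0004  0.0025 -0.0009] t 5.8
```

In the tool's units: -0.174 m / 0.8 = -0.2175, -0.131 m / 0.8 = -0.1638.

Emit:
creep_tool --segments '[{"aperture":0,"d":[0.04,-0.055,0]},{"aperture":0,"d":[0.08,-0.1088,0]},{"aperture":0,"d":[0.12,-0.1638,0]},{"aperture":0,"d":[0.1588,-0.2175,0.0375]},{"aperture":0,"d":[0.1588,-0.2175,0.1]}]'

```text
clock: 6.42
position: [0.4842, -0.1431, 0.2186]
tool_rot: [-3.14, 0.002, 3.074]
force: [2.3, 0.9, -0.9]
grip_width: -0.0
finger_force: 0.0
```

Emit:
creep_tool --segments '[{"aperture":0,"d":[0,0,0.0625]},{"aperture":0,"d":[0,0,0.1125]},{"aperture":0,"d":[0,0,0.1125]},{"aperture":0,"d":[0,0,0.1125]}]'

```text
clock: 6.92
position: [0.4864, -0.1399, 0.1298]
tool_rot: [-3.141, 0.001, 3.079]
force: [-0.0, -0.5, -0.1]
grip_width: 0.0003
finger_force: 0.0
```

```bash
python3 - <<'E'
from h import *
delta([.487,-.14,.042],np.pi-.062);print(bot.observe()['position'],bot.observe()['force'])
E
```

```text
d [-0.0006 -0.      0.0878] rv [-0.0002  0.0006 -0.001 ] t 6.92
[ 0.4864 -0.1399  0.1298] [-0.0416 -0.4503 -0.088 ]
```

In the tool's units: 0.066 m / 0.8 = 0.0825, 0.059 m / 0.8 = 0.0738.

Emit:
creep_tool --segments '[{"aperture":0,"d":[0,0,0.0375]},{"aperture":0,"d":[0,0,0.0563]},{"aperture":0,"d":[0,0,0.065]},{"aperture":0,"d":[0,0,0.0738]},{"aperture":0,"d":[0,0,0.0825]}]'

```text
clock: 7.55
position: [0.4866, -0.1402, 0.0632]
tool_rot: [-3.141, 0.001, 3.079]
force: [-0.7, -1.2, 7.1]
grip_width: -0.0003
finger_force: 3.5
```

Emit:
creep_tool --segments '[{"aperture":0,"d":[0,0,0.0075]},{"aperture":0,"d":[0,0,0.015]},{"aperture":0,"d":[0,0,0.0225]},{"aperture":0,"d":[0,0,0.025]},{"aperture":0,"d":[0,0,0.025]}]'

```text
clock: 8.18
position: [0.4866, -0.1406, 0.0432]
tool_rot: [-3.141, 0.001, 3.078]
force: [-0.1, -5.7, 6.9]
grip_width: 0.0003
finger_force: 3.5
```

In the tool's units: 0.001 m / 0.8 = 0.0013.

Emit:
creep_tool --segments '[{"aperture":0,"d":[0,0,0.0013]},{"aperture":0,"d":[0,0,0.0013]}]'

```text
clock: 8.43
position: [0.4866, -0.1407, 0.0425]
tool_rot: [-3.141, 0.002, 3.078]
force: [-1.4, -4.8, 11.2]
grip_width: -0.0
finger_force: 5.6
```

Emit:
creep_tool --segments '[{"aperture":0,"d":[0,0,0.0013]},{"aperture":0,"d":[0,0,0.0013]}]'

```text
clock: 8.68
position: [0.4866, -0.1407, 0.0419]
tool_rot: [-3.141, 0.002, 3.078]
force: [-4.2, -3.0, 23.5]
grip_width: -0.0
finger_force: 11.8
```

Emit:
creep_tool --segments '[{"aperture":0,"d":[0,0,0.0013]},{"aperture":0,"d":[0,0,0.0013]}]'

```text
clock: 8.93
position: [0.4867, -0.1407, 0.0415]
tool_rot: [-3.141, 0.002, 3.078]
force: [-9.3, -2.9, 41.2]
grip_width: -0.0002
finger_force: 20.4
```

At the stop: force rises steeply at z = 41.5 mm. Releasing slowly upward.

In the tool's units: -0.038 m / 0.8 = -0.0475, -0.03 m / 0.8 = -0.0375.

Emit:
creep_tool --segments '[{"aperture":0,"d":[0,0,-0.0075]},{"aperture":0,"d":[0,0,-0.0175]},{"aperture":0,"d":[0,0,-0.0275]},{"aperture":0,"d":[0,0,-0.0375]},{"aperture":0,"d":[0,0,-0.0475]}]'

```text
clock: 9.55
position: [0.4859, -0.1398, 0.0783]
tool_rot: [-3.142, -0.0, 3.079]
force: [-0.2, 1.0, 0.1]
grip_width: 0.0001
finger_force: 0.6
```

Emit:
creep_tool --segments '[{"aperture":0,"d":[0,0,-0.0375]},{"aperture":0,"d":[0,0,-0.1]},{"aperture":0,"d":[0,0,-0.1625]},{"aperture":0,"d":[0,0,-0.225]},{"aperture":0,"d":[0,0,-0.225]}]'

```text
clock: 10.18
position: [0.4871, -0.1404, 0.2614]
tool_rot: [-3.141, 0.006, 3.078]
force: [0.3, 0.3, -1.0]
grip_width: 0.0004
finger_force: 0.0
```

```bash
python3 - <<'E'
from h import *
p,d=grab_frame('side');q=p[160:400,220:480];cv2.imwrite('pics/s4.png',cv2.resize(q,None,fx=2.5,fy=2.5))
print(bot.observe()['position'],bot.observe()['force'])
E
```

```text
[ 0.4863 -0.1401  0.2593] [-0.1335  0.5599 -0.8939]
```

View pics/s4.png

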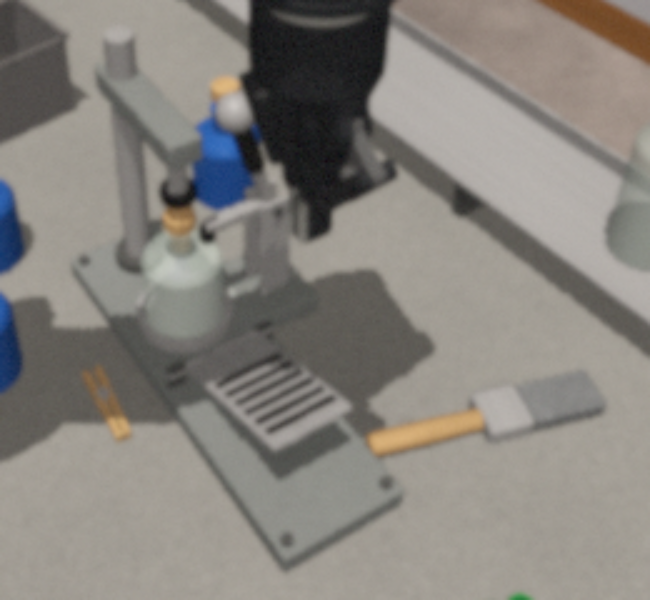

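The treadle is up and the clamp is over with the bottle in place, but the stopper height is unclear at this scale. I'll compare before and after, enlarged, with the predicted heights.

```bash
python3 - <<'E'
from h import *
p,d=grab_frame('side'); p0=cv2.imread('pics/side0.png')
B=np.array([.4975,.0312,0])
pts=np.array([B+[0,0,z] for z in (.026,.131,.145,.157)]+[B+[.025,-.0015,.108]])
uv=proj('side',pts);print(uv)
x0,y0=262,215
a=[cv2.resize(i[y0:y0+95,x0:x0+65],None,fx=6,fy=6,interpolation=cv2.INTER_CUBIC) for i in (p0,p)]
for im in a:
    for u,v in uv: cv2.circle(im,(int((u-x0)*6),int((v-y0)*6)),2,(0,0,255),-1)
cv2.imwrite('pics/cmp.png',np.hstack(a))
E
```

```text
[[293.9246 285.8785]
 [291.9298 250.9173]
 [291.6389 245.8278]
 [291.3843 241.3769]
 [302.8161 254.4049]]
```

View pics/cmp.png

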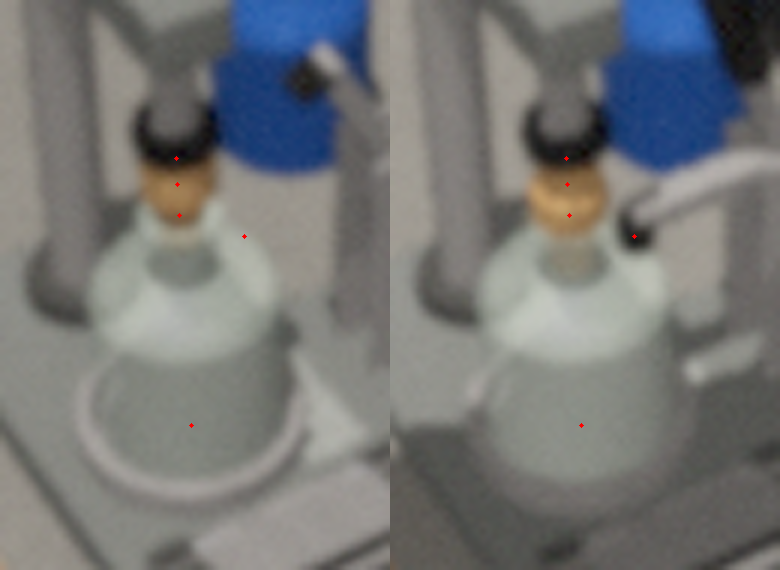

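The "after" half shows the stopper head's top disc at the home height (dot at (567,185), z = 145 mm) and its plug down in the neck. The pad is where expected on the shoulder, at (635,235). Handing in.

```bash
python3 -c "
from workcell import job
print(job.job_done())"
```

```text
the job is handed in; nothing more can be done
None
```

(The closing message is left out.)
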